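Dispense one jar cap and slide it into the pick-up nest

TASK

Get one fresh cap ready for the open jar: press the cap dispenser's plunger all the way down once, let it come back up, and then push the single cap that came out sideways along the pick-up tray into the nest at the tray's end until it rests against the stop. Only push the cap, do not pick it up; leave the remaining caps in the magazine, and leave everything else on the bench where it is.

Things in the scene. Friction and masses are not known exactly. Their poses are not given: they have to be found in the camera images.
- dispenser: Cap dispenser fixed to the bench. Origin: underside, on the magazine's axis, z up; offsets are in this frame, mm. Magazine: clear tube, 47 diameter, on a block 60 wide, top at z = 72.5; four caps stand on its floor at z = 12. Behind it (+x) a white housing (x 30 to 118, y -42 to 42, top z = 80) with the plunger at x = 75, y = 0. In front (-x) the outlet and the steel pick-up tray.
- plunger (a joint): Downward travel of the plunger, m: 0 up, 0.020 fully down (hard stop). Spring return, 3 N at the top to 6 N at the bottom, damping 45 N per m/s. It drives a shuttle blade, 3.2 mm per mm, 64 mm in all, that pushes the lowest cap out towards the dispenser's -x and goes back as the plunger rises. Only a full stroke brings a cap clear; another stroke ejects another cap.
- plunger_top (a point): Centre of the top of the plunger's black mushroom knob, 36 mm diameter (flat top 28), 14 mm thick; 124 mm above the bench when up, 104 mm when down.
- outlet (a point): Spot on the tray floor where the middle of a dispensed cap comes to lie, within about 5 mm: x = -62, y = 0, z = 12 in the dispenser's frame (mm; same axes). The tray is a straight channel along y, floor at z = 12, between walls at x = -84 and x = -37 (7 high above the floor, with a 46 wide opening at the outlet), from an end wall at y = 73 to the nest at the -y end.
- nest (a point): Middle of the underside of a cap that is home in the nest: x = -60.5, y = -75, z = 12 in the dispenser's frame (mm; same axes); a cap slides 75 mm along the tray towards -y to get there. Slanted lead-ins (y = -52 to -66) narrow the channel to 41 mm; side walls 7 high, corner blocks, and an end stop 10 high at y = -94.5.
- cap1: The lowest cap in the magazine, the one to be dispensed: black ribbed screw cap, 38 mm diameter, 14 mm high, about 13 g. Origin: centre of its underside; z up.
- cap2: Second cap from below in the magazine, same kind; stays in the magazine and drops to its floor after the stroke.
- cap3: Third cap from below, same kind; stays in the magazine.
- cap4: Topmost cap, same kind; stays in the magazine.
- open_jar: Open amber jar waiting for its cap, 45 mm diameter, 74 high, beyond the nest end of the tray, about 90 mm from the nest. Origin: centre of underside. Bystander.
- closed_jar: Amber jar with a black cap, 45 mm diameter, 75 high. Origin: centre of underside. Bystander.
- solvent_bottle: Clear glass bottle with a blue cap, 86 mm diameter, 176 high. Origin: centre of underside. Bystander.
- beaker: Open glass beaker, 70 mm diameter at the rim, 85 high. Origin: centre of underside. Bystander.
- spatula: Narrow steel lab spatula, 170 mm long, 13 wide, 4 thick, lying flat in front of the tray (-x of it), about 60 mm from it. Origin: middle of its length, on the bench; x along it. Bystander.
- vial_rack: Black vial rack, 125 x 205 x 30 mm, its -y half filled with small vials with blue caps up to 45 mm high. Origin: centre of underside. Bystander.
- filter_box: Cardboard box, 87 x 127 mm, 52 high. Origin: centre of underside. Bystander.
There are look-alikes about, which are no part of the job. Leave any white look-alike of the cap4 alone.

How it is judged:
On the way, in this order (a step that is already met when the one before it is completed fails the run):
1. the plunger is pressed all the way down (at least 18 of 20 mm) (value of joint plunger above 0.018 m), for 0.1 s.
2. the plunger is let up again (within 3 mm of the top) and one cap lies on the tray, clear of the magazine (value of joint plunger below 0.003 m and x of cap1 in the frame of dispenser below -0.046 m and horizontal distance between cap1 and outlet below 0.03 m), for 0.1 s.
At the end, for the whole second after the job is handed in: The dispensed cap lies flat and still on the tray, home in the nest (its centre within 6 mm of the nest's), the plunger is up (within 3 mm), the other three caps are in the magazine (within 8 mm of its axis) and every bystander is within 15 mm of where it started (horizontal distance between cap1 and nest below 0.006 m and z of cap1 in the frame of nest below 0.003 m and angle between cap1's own z axis and vertical below 0.08 rad and linear speed of cap1 below 0.01 m/s and value of joint plunger below 0.003 m and horizontal distance between each of cap2, cap3, cap4 and dispenser below 0.008 m and distance of each of open_jar, closed_jar, solvent_bottle, beaker, spatula, vial_rack, filter_box from where it was at the start of the episode below 0.015 m); the robot touches nothing.
It fails at once if the dispensed cap is lifted more than 12 mm off the tray floor, or tipped over (z of cap1 in the frame of nest above 0.012 m or angle between cap1's own z axis and vertical above 0.7 rad).
It fails at once if a second cap is pushed out or lifted out of the magazine (the plunger pressed again, or caps taken by hand) (horizontal distance between any of cap2, cap3, cap4 and dispenser above 0.014 m or z of cap2 in the frame of dispenser above 0.036 m or z of cap3 in the frame of dispenser above 0.05 m or z of cap4 in the frame of dispenser above 0.064 m).
It fails at once if a bystander is pushed or lifted more than 15 mm from its place (distance of any of open_jar, closed_jar, solvent_bottle, beaker, spatula, vial_rack, filter_box from where it was at the start of the episode above 0.015 m).
It also fails if it takes over 45 s, if anything falls off the work surface, if the arm or the gripper's body presses on something with over 40 N, if the wrist force passes 120 N, or if a joint passes its speed limit or range.

ROBOT

A 6-joint arm with a two-finger parallel gripper is mounted at the origin on the work surface. World frame = base frame: x ahead of the robot, y to its left, z up, the work surface at z = 0. Lengths are in m, angles in rad, forces in N, time in s.
With the tool pointing down it reaches from about 0.225 to 0.875 m from the base axis. Payload 3.4 kg.
Tool frame: the origin (TCP) lies at the very end of the fingers, on their centre line; the grasp point (between the pads) lies manip.pinch_z behind it (manip.pinch_z is the distance from the TCP to the grasp point, in m); z points along the fingers, y is the direction in which the jaws open and shut (so a half turn about z gives the same grasp; the last joint's range is limited). The gripper opens to 85 mm and grips with 20 to 120 N. Pads are 22 mm wide; open, the fingers measure 114 mm over their backs; the gripper's body (76 mm by 85 mm) begins 54 mm behind the grasp point. The pads swing forward as they close: fully open they stand 13 mm farther back than shut.
Start: joints at [1.102, 0.276, 1.505, -0, 1.361, -0.121], TCP at [0.196, 0.541, 0.231] pointing down, gripper open.
Joint ranges: [-2.89, 2.89], [-0.75, 2.08], [0.22, 2.7], [-1.18, 4.32], [0.11, 2.71], [-2.7, 2.7]. Speed limits (rad/s): [2.57, 2.57, 3.14, 3.14, 3.14, 3.14].

INTERFACE

Orientations are given as a unit quaternion [w, x, y, z].
In Python, from rig import manip, imaging, workorder gives the robot as it stands.
- The arm moves only by the tool apply_moves, never from a script. Its argument "moves" is one flat list of numbers, 7 for each row, row after row: the finger opening in m, from 0 to 0.0854, then the shift along the tool's x, y, z in m, then the turn, a rotation vector about the tool's x, y, z in rad. In form: [jaw, tx, ty, tz, rx, ry, rz, jaw, tx, ty, tz, rx, ry, rz, ...]. A call has exactly 8 rows; each row shifts and turns the pose as measured when the row begins, along the tool's axes as they then stand; what a row does not reach is not made up. A row lasts 1/12 s, in which the tool goes at most 41.7 mm and 7.16 degrees, less where a joint would pass 70% of its speed; a pose out of reach is approached as far as the arm can. A call with a gripper value outside its range is refused whole. The fingers move at their own pace and stop on an object; "newtons" is the grip in N (left out, the last holds). Time passes only in rows, so rows that do not move let the fingers close, or fill a call up. It gives the time, the measured TCP pose, the force and the opening at its end, in the units of the state.
- manip.get_state(): the state, without advancing time (a new reading comes with each control period).
- imaging.get_image(name): name is "scene" or "top" or "wrist"; returns a dict with "image" (480x640x3 uint8, red, green, blue), "range_z" (480x640 float32, m along the optical axis (not along the pixel's ray), 0 where there is no reading), "fx", "fy", "cx", "cy" (pixels), "R" (3x3) and "t" (3): a world point X has camera coordinates R X + t. Camera axes: x right, y down, z forward; pixel columns grow to the right and rows downward; lengths in m; the calibration is good to about 2 mm. The wrist camera is an equidistant fisheye: a pixel r from the principal point sees the ray r / f radians off the axis. A picture is of the moment at which its call begins.
- workorder.sign_off(): hands the job in, once; it reports no verdict.
The state is a dict: "clock": time; "qpos": joint angles; "qd": joint speeds; "effort": joint torques, N m; "position": TCP position; "ee_rot": TCP orientation; "contact_force": force on the tool from outside, world axes, zero at the start; "moment": the same for the moment, N m; "width": finger opening in m.
Only numpy, scipy, OpenCV 4.12 (cv2) and the standard library are available. Lean on these libraries where they do the work, as an engineer would, in place of code of your own. Each camera call takes 0.05 s, during which the arm holds its last target.

## Working session

There is one attempt and no reset: what is moved stays moved. The work goes in short steps, Python scripts to look and compute and a tool call to move; the robot and the scene stay as the last step left them, time stands still between calls to the robot, and variables do not carry over. Pictures are saved under pics/ and viewed, and the job is handed in when it is done.

Besides the shell and the picture viewer there is one more tool, called after "Emit:" as name(argument=value, ...), one argument or row to a line, values as JSON. apply_moves: Moves the arm, as the interface text tells. Its arguments: {"type":"object","properties":{"moves":{"type":"array"},"newtons":{"type":"number"}},"required":["moves"]}

```bash
mkdir -p pics; ls; python3 - <<'E'
from rig import manip, imaging
import cv2
print(manip.get_state(), manip.pinch_z)
for n in ["scene","top","wrist"]:
    d=imaging.get_image(n); cv2.imwrite(f"pics/{n}0.png",d["image"][:,:,::-1])
    print(n,d["fx"],d["cx"],d["cy"],d["R"],d["t"])
    import numpy as np; np.savez(f"{n}0.npz",**d)
E
```

```text
pics
{'clock': 0.0, 'qpos': array([ 1.10200255e+00,  2.76611861e-01,  1.50614024e+00, -2.55769383e-05,
        1.36065885e+00, -1.21012336e-01]), 'qd': array([-0.00064677, -0.00068302, -0.00259239, -0.00047561, -0.00099789,
        0.00060777]), 'effort': array([-2.33057901e-03, -4.16775978e+01, -2.45803016e+01, -8.34677053e-05,
        1.08040767e-02,  6.09399677e-06]), 'position': array([0.1957525 , 0.54010343, 0.23042724]), 'ee_rot': array([-2.52275252e-04,  1.73012984e-01,  9.84919124e-01, -8.73531296e-04]), 'contact_force': array([0.66131998, 0.18056091, 0.43732674]), 'moment': array([ 0.0387192 , -0.00057181,  0.02792099]), 'width': 0.08539860692832546} 0.0187
scene 604.7526671735989 328.0422656201076 238.87690581334445 [[ 0.8864375   0.46257347 -0.01594816]
 [ 0.28441605 -0.57156787 -0.76968674]
 [-0.36515212  0.67774328 -0.63822251]] [-0.50184227 -0.07886053  1.69014098]
top 520.8512464620869 315.5468647372652 236.24557761150638 [[ 0.00366871 -0.99995628  0.00860125]
 [-0.99647765 -0.00437629 -0.08374446]
 [ 0.08377845 -0.00826372 -0.99645014]] [0.02110862 0.58004025 1.35005039]
wrist 371.64829954431775 318.73178860306257 239.3882527347784 [[ 0.34150014  0.93988076 -0.00134369]
 [ 0.90372333 -0.32796915  0.27517335]
 [ 0.25818945 -0.09518606 -0.96139369]] [-0.57541751 -0.03529644  0.37951499]
```

View pics/scene0.png

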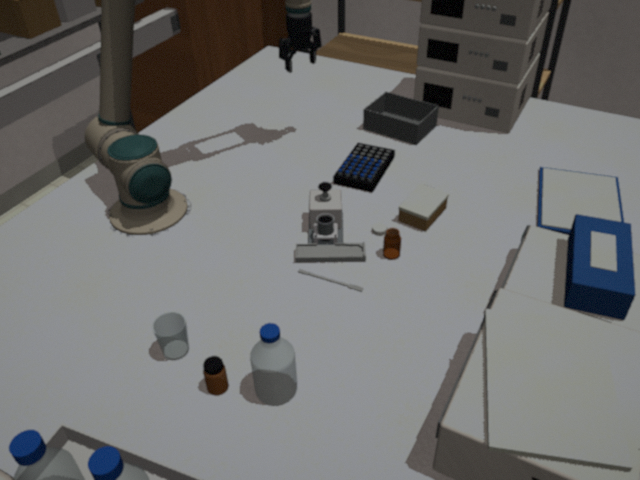

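View pics/top0.png

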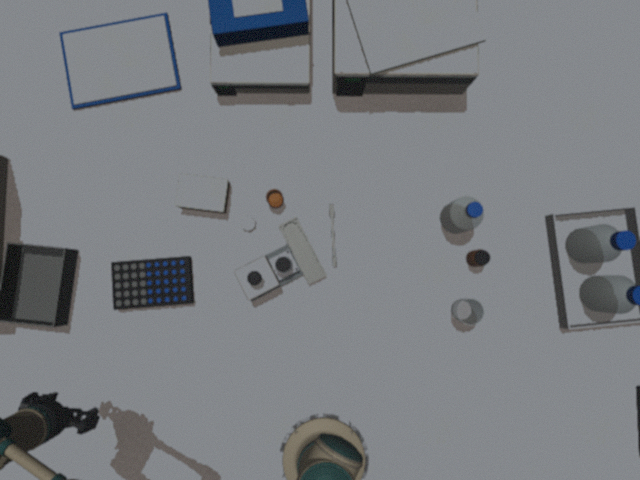

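View pics/wrist0.png

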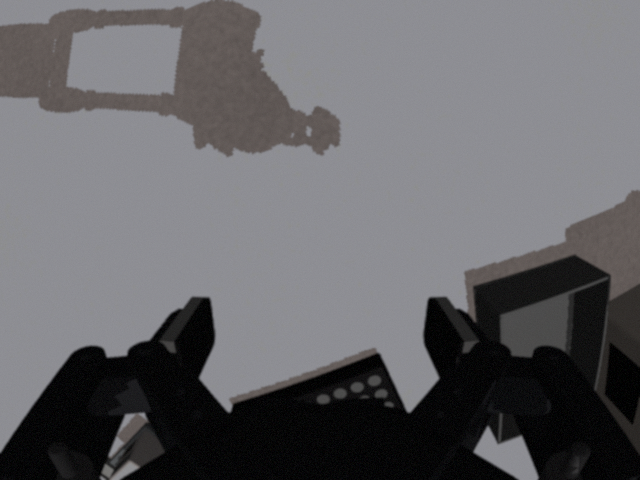

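```bash
python3 - <<'E'
import cv2
a=cv2.imread("pics/top0.png")[180:320,170:350]; cv2.imwrite("pics/topc.png",cv2.resize(a,None,fx=4.4,fy=4.2,interpolation=cv2.INTER_CUBIC)*1)
a=cv2.imread("pics/scene0.png")[160:310,270:450]; cv2.imwrite("pics/scenec.png",cv2.resize(a,None,fx=4,fy=4,interpolation=cv2.INTER_CUBIC))
a=cv2.imread("pics/top0.png")[210:300,225:335]; cv2.imwrite("pics/topc2.png",cv2.convertScaleAbs(cv2.resize(a,None,fx=6,fy=6,interpolation=cv2.INTER_CUBIC),alpha=1.5))
E
```

```text
(no output)
```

View pics/topc2.png

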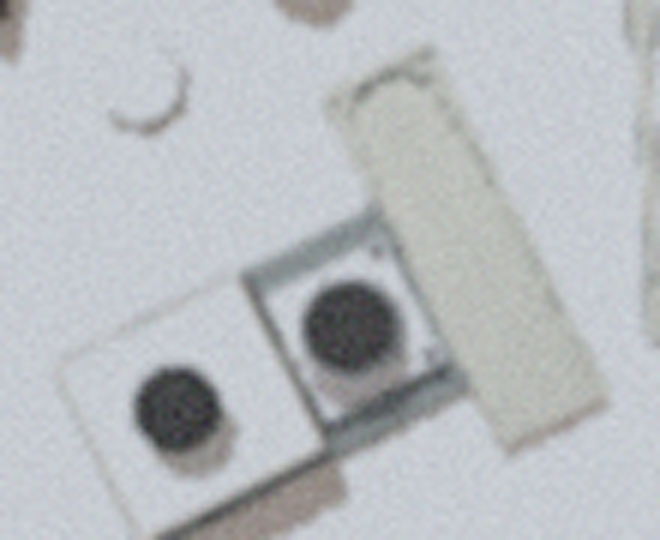

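View pics/scenec.png

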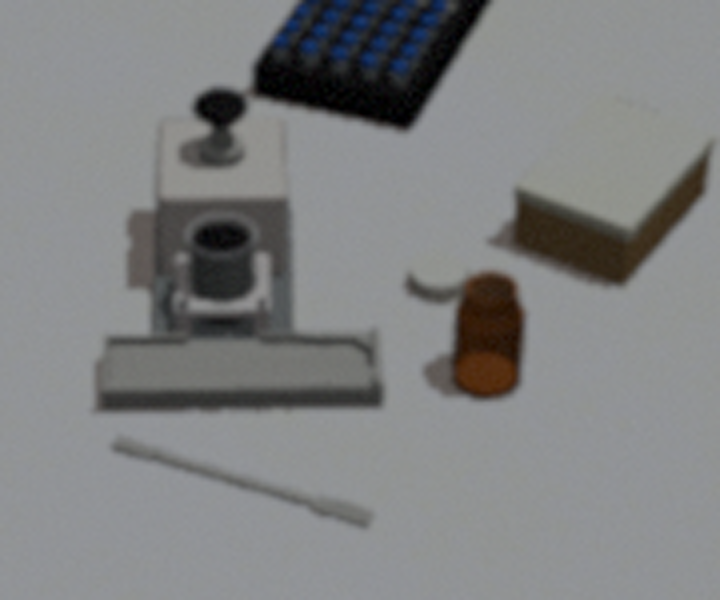

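```bash
cat > h.py <<'E'
import numpy as np
from scipy.optimize import least_squares
T=np.load("top0.npz");S=np.load("scene0.npz")
def proj(c,X):
    p=np.atleast_2d(X)@c["R"].T+c["t"]; return np.c_[c["fx"]*p[:,0]/p[:,2]+c["cx"],c["fy"]*p[:,1]/p[:,2]+c["cy"]]
def tri(obs):
    return least_squares(lambda X:np.concatenate([(proj(c,X)[0]-uv) for c,uv in obs]),[.45,.1,.1])
E
python3 - <<'E'
from h import *
t=lambda a,b:np.array([a/6+225-.42,b/6+210-.42]); s=lambda a,b:np.array([a/4+270-.37,b/4+160-.37])
top={(75,0,124):t(178,410),(0,0,68):t(350,327),(30,-42,80):t(245,277),(118,-42,80):t(60,360),(118,42,80):t(150,535),(30,42,80):t(325,448)}
sc={(75,0,124):s(220,104),(0,0,68):s(223,238),(30,42,80):s(158,197),(30,-42,80):s(286,200),(118,42,80):s(164,120),(118,-42,80):s(282,122)}
for k in top:
    r=tri([(T,top[k]),(S,sc[k])]); print(k,r.x.round(4),r.fun.round(2))
def W(p,k):
    k=np.array(k)/1000;c,n=np.cos(p[2]),np.sin(p[2]);return np.c_[p[0]+c*k[:,0]-n*k[:,1],p[1]+n*k[:,0]+c*k[:,1],k[:,2]]
def f(p,w=(1,1)):
    return np.concatenate([w[0]*(proj(T,W(p,list(top)))-np.array(list(top.values()))),w[1]*(proj(S,W(p,list(sc)))-np.array(list(sc.values())))]).ravel()
for w in [(1,1),(1,0),(0,1)]:
    r=least_squares(f,[.45,.08,1.97],kwargs=dict(w=w)); print(r.x,r.fun.reshape(-1,2).round(1).tolist() if w==(1,1) else '')
    print("plunger",W(r.x,[(75,0,124)]),"outlet",W(r.x,[(-62,0,12)]),"nest",W(r.x,[(-60.5,-75,12)]))
r=least_squares(f,[.45,.08,1.97])
print("tray corners pred top", proj(T,W(r.x,[(-88,75,19),(-37,75,19),(-88,-97,22),(-37,-97,22)])), "obs",t(607,403),t(512,452),t(432,50),t(330,103))
print("open jar", tri([(T,np.array([275.,197.5])),(S,s(491,285))]).x)
E
```

```text
(75, 0, 124) [0.4689 0.1728 0.1209] [ 0.12  0.2   0.24 -0.02]
(0, 0, 68) [0.5046 0.1062 0.0702] [ 0.05  0.09  0.1  -0.01]
(30, -42, 80) [0.526  0.1507 0.0774] [-0.12 -0.22 -0.25  0.03]
(118, -42, 80) [0.4885 0.2262 0.0795] [ 0.41  0.71  0.86 -0.1 ]
(118, 42, 80) [0.4174 0.188  0.0828] [ 0.05  0.08  0.1  -0.01]
(30, 42, 80) [0.4533 0.1155 0.0794] [ 0.14  0.24  0.28 -0.02]
[0.50429908 0.104597   2.03727949] [[0.5, -0.5], [0.7, 0.2], [-0.0, -1.2], [-0.7, 0.6], [-1.1, 1.5], [1.3, 0.3], [0.6, -0.6], [-0.3, 1.0], [-0.3, 0.4], [0.5, -0.5], [-0.5, -0.1], [1.4, -0.8]]
plunger [[0.47056798 0.17158366 0.124     ]] outlet [[0.53218345 0.04922136 0.012     ]] nest [[0.59849549 0.08429219 0.012     ]]
[0.50450627 0.10479916 2.03349433] 
plunger [[0.47102897 0.17191302 0.124     ]] outlet [[0.53218084 0.04931836 0.012     ]] nest [[0.59862516 0.08413795 0.012     ]]
[0.50422166 0.10430393 2.04293811] 
plunger [[0.47011205 0.17109865 0.124     ]] outlet [[0.53241893 0.04908696 0.012     ]] nest [[0.59853146 0.08453246 0.012     ]]
tray corners pred top [[327.22899395 275.47556097]
 [309.88492126 284.16256099]
 [298.18581641 217.22877819]
 [280.90962467 225.76039016]] obs [325.74666667 276.74666667] [309.91333333 284.91333333] [296.58       217.91333333] [279.58       226.74666667]
open jar [0.67607795 0.12867256 0.07688252]
```

Emit:
apply_moves(
  moves=[0,0,0,0,0,0,0.095,0,0,0,0,0,0,0.095,0,0,0,0,0,0,0.095,0,0,0,0,0,0,0.095,0,0,0,0,0,0,0.095,0,0,0,0,0,0,0.095,0,0,0,0,0,0,0.095,0,0,0,0,0,0,0.095],
  newtons=30,
)

```text
clock: 0.82
position: [0.1948, 0.5384, 0.2273]
ee_rot: [0.0, 0.541, 0.841, -0.004]
contact_force: [-0.9, 0.1, -1.0]
width: -0.0005
```

```bash
cat > err.py <<'E'
import sys,numpy as np
from scipy.spatial.transform import Rotation as Ro
from rig import manip
s=manip.get_state(); q=s["ee_rot"]; R=Ro.from_quat(np.r_[q[1:],q[0]])
yaw=2.037; c,n=np.cos(yaw),np.sin(yaw)
O=np.array([.5043,.1046,0]); D=np.array([[c,-n,0],[n,c,0],[0,0,1]])
print("t",s["clock"],"pos",s["position"].round(4),"disp mm",(D.T@(s["position"]-O)*1000).round(1),"F_d",(D.T@s["contact_force"]).round(1),"w",s["width"])
tgt=Ro.from_matrix(np.c_[D[:,0],-D[:,1],-D[:,2]])
print("rot err tool",(R.inv()*tgt).as_rotvec().round(4))
if len(sys.argv)>1:
    g=O+D@(np.array(list(map(float,sys.argv[1:4])))/1000); print("tool shift mm",(R.inv().apply(g-s["position"])*1000).round(1))
E
python3 err.py 75 0 160
```

```text
t 0.8167 pos [0.1948 0.5384 0.2273] disp mm [526.6  81.5 227.3] F_d [ 0.5  0.7 -1. ] w -0.0005383449123087479
rot err tool [-0.0068  0.0052 -0.0388]
tool shift mm [-447.7   99.4   69. ]
```

Emit:
apply_moves(
  moves=[0,-36,8,0,0,0,-0.005,0,-36,8,0,0,0,-0.005,0,-36,8,0,0,0,-0.005,0,-36,8,0,0,0,-0.005,0,-36,8,0,0,0,-0.005,0,-36,8,0,0,0,-0.005,0,-36,8,0,0,0,-0.005,0,-36,8,0,0,0,-0.004],
)

```text
clock: 1.48
position: [0.403, 0.2759, 0.2275]
ee_rot: [-0.002, 0.519, 0.855, -0.004]
contact_force: [0.4, 0.1, -0.0]
width: 0.0
```

I sent those shifts in mm instead of m. They were clipped to the row limit and went in the intended direction, so no harm was done. I'll use metres from here.

```bash
python3 err.py 75 0 170
```

```text
t 1.4833 pos [0.403  0.2759 0.2275] disp mm [198.5  13.5 227.5] F_d [-0.  -0.4 -0. ] w 2.30612976344368e-05
rot err tool [-0.0099  0.001   0.0143]
tool shift mm [-123.7   12.3   57.5]
```

Emit:
apply_moves(
  moves=[0,-0.021,0.002,0.006,-0.0015,0,0.003,0,-0.021,0.002,0.006,-0.0015,0,0.003,0,-0.021,0.002,0.006,-0.0015,0,0.003,0,-0.021,0.002,0.006,-0.0015,0,0.003,0,-0.02,0.002,0.006,-0.0015,0,0.002,0,-0.02,0.002,0.006,-0.0015,0,0,0,0,0,0.006,0,0,0,0,0,0,0.006,0,0,0],
)

```text
clock: 2.15
position: [0.4784, 0.1573, 0.1776]
ee_rot: [0.003, 0.53, 0.848, -0.0]
contact_force: [-0.4, 0.8, -0.3]
width: 0.0002
```

```bash
python3 err.py 75 0 140; python3 - <<'E'
from rig import imaging
import cv2
for n in ["scene","top","wrist"]:
    d=imaging.get_image(n); cv2.imwrite(f"pics/{n}1.png",d["image"][:,:,::-1])
    if n!="wrist":
        a=d["image"][140:290,250:430] if n=="scene" else d["image"][200:320,200:350]
        cv2.imwrite(f"pics/{n}1c.png",cv2.convertScaleAbs(cv2.resize(a[:,:,::-1],None,fx=4,fy=4,interpolation=cv2.INTER_CUBIC),alpha=1.4))
E
```

```text
t 2.15 pos [0.4784 0.1573 0.1776] disp mm [ 58.7  -0.5 177.6] F_d [ 0.9 -0.1 -0.3] w 0.00016151808808502374
rot err tool [ 0.0023  0.0048 -0.0124]
tool shift mm [16.5 -0.8 37.6]
```

View pics/scene1c.png

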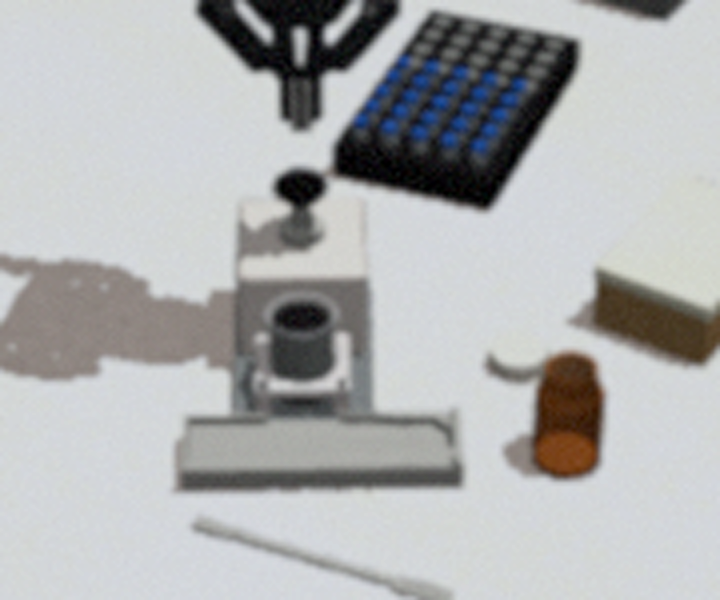

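View pics/wrist1.png

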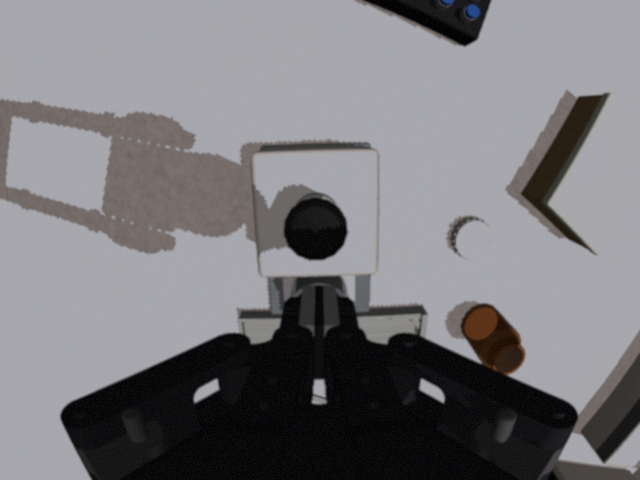

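View pics/top1c.png

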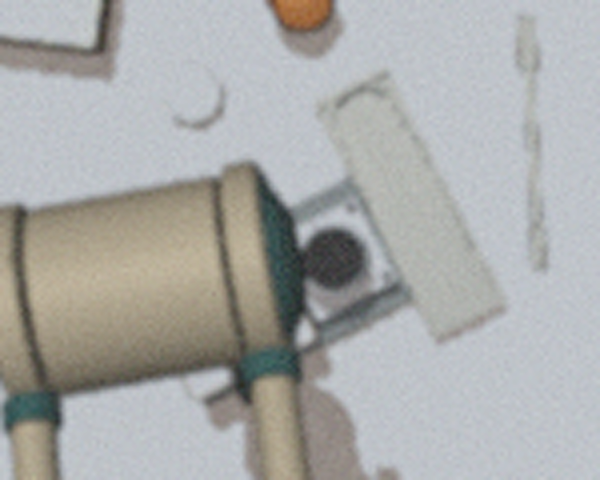

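```bash
cat > wr.py <<'E'
import numpy as np
def wray(d,u,v,z):
    a=np.array([(u-d["cx"])/d["fx"],(v-d["cy"])/d["fy"]]);th=np.hypot(*a)
    r=np.r_[a/th*np.sin(th),np.cos(th)]; w=d["R"].T@r; c=-d["R"].T@d["t"]; return c+w*(z-c[2])/w[2]
E
python3 - <<'E'
from wr import *
from rig import imaging
d=imaging.get_image("wrist")
p=wray(d,316,230,.124); print(p)
yaw=2.037; c,n=np.cos(yaw),np.sin(yaw); D=np.array([[c,-n,0],[n,c,0],[0,0,1]])
O=np.array([.5043,.1046,0])
f=lambda u,v,z:(D.T@(wray(d,u,v,z)-O)*1000).round(1)
print(f(316,230,.124),[f(*k,.08) for k in [(253,154),(378,151),(376,275),(260,275)]],f(238,311,.019),f(424,307,.022))
E
python3 err.py 75 0 130
```

```text
[0.46822289 0.17551811 0.124     ]
[ 79.6   0.3 124. ] [array([119.6,  41. ,  80. ]), array([120.6, -40.1,  80. ]), array([ 34.9, -41. ,  80. ]), array([35.9, 40.4, 80. ])] [-24.3  74.2  19. ] [-21.4 -97.3  22. ]
t 2.35 pos [0.4778 0.1585 0.1782] disp mm [ 60.1  -0.6 178.2] F_d [-0.5  0.2  0.4] w -9.737426933831034e-05
rot err tool [ 0.0024  0.0049 -0.0095]
tool shift mm [15.2 -0.8 48.1]
```

Emit:
apply_moves(
  moves=[0,0.006,0,0.005,0,0,-0.003,0,0.006,0,0.007,0,0.002,-0.003,0,0.004,0,0.007,0,0.002,-0.002,0,0,0,0.007,0,0,0,0,0,0,0.007,0,0,0,0,0,0,0.006,0,0,0,0,0,0,0,0,0,0,0,0,0,0,0,0,0],
)

```text
clock: 3.02
position: [0.4681, 0.1783, 0.1357]
ee_rot: [0.001, 0.522, 0.853, 0.002]
contact_force: [0.3, -0.1, 0.5]
width: 0.0
```

```bash
python3 err.py 76 0 104;python3 - <<'E'
from rig import imaging
import cv2
d=imaging.get_image("scene"); a=d["image"][150:230,280:380]
cv2.imwrite(f"pics/s2.png",cv2.convertScaleAbs(cv2.resize(a[:,:,::-1],None,fx=7,fy=7,interpolation=cv2.INTER_CUBIC),alpha=1.6))
E
```

```text
t 3.0167 pos [0.4681 0.1783 0.1357] disp mm [ 82.1  -0.8 135.7] F_d [-0.2 -0.2  0.5] w 2.2072393384212898e-07
rot err tool [ 0.0036 -0.0003  0.0058]
tool shift mm [-6.1 -0.9 31.7]
```

View pics/s2.png

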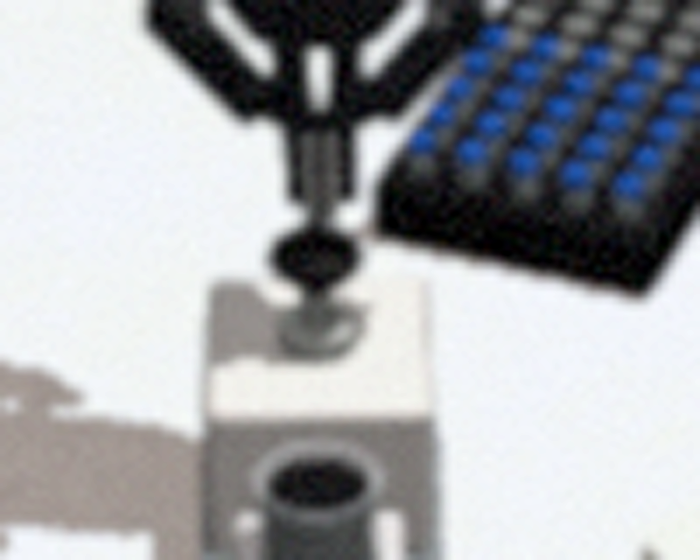

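Emit:
apply_moves(
  moves=[0,-0.005,0,0.002,0,0,0,0,0,0,0.003,0,0,0,0,0,0,0.003,0,0,0,0,0,0,0.003,0,0,0,0,0,0,0.003,0,0,0,0,0,0,0.003,0,0,0,0,0,0,0.003,0,0,0,0,0,0,0.002,0,0,0],
)

```text
clock: 3.73
position: [0.4724, 0.1728, 0.1151]
ee_rot: [0.002, 0.523, 0.852, 0.003]
contact_force: [-1.9, -0.7, 5.1]
width: -0.0002
```

```bash
python3 err.py 76 0 104
```

```text
t 3.7333 pos [0.4724 0.1728 0.1151] disp mm [ 75.3  -2.2 115.1] F_d [0.3 2.  5.1] w -0.0001938917646625309
rot err tool [0.0075 0.0005 0.0038]
tool shift mm [ 0.7 -2.3 11.1]
```

Emit:
apply_moves(
  moves=[0,0,0,0.003,0,0,0,0,0,0,0.003,0,0,0,0,0,0,0.003,0,0,0,0,0,0,0.003,0,0,0,0,0,0,0.002,0,0,0,0,0,0,0.002,0,0,0,0,0,0,0.002,0,0,0,0,0,0,0.001,0,0,0],
)

```text
clock: 4.4
position: [0.4724, 0.1729, 0.1042]
ee_rot: [0.004, 0.523, 0.853, 0.004]
contact_force: [-1.7, 0.1, 4.1]
width: -0.0001
```

```bash
python3 err.py 76 0 104
```

```text
t 4.4 pos [0.4724 0.1729 0.1042] disp mm [ 75.3  -2.2 104.2] F_d [0.9 1.4 4.1] w -8.599234319093727e-05
rot err tool [0.0112 0.0022 0.0048]
tool shift mm [ 0.7 -2.2  0.2]
```

Emit:
apply_moves(
  moves=[0,0,0,0.001,0,0,0,0,0,0,0.001,0,0,0,0,0,0,0.001,0,0,0,0,0,0,0.001,0,0,0,0,0,0,0.001,0,0,0,0,0,0,0.001,0,0,0,0,0,0,0.001,0,0,0,0,0,0,0.001,0,0,0],
)

```text
clock: 5.07
position: [0.4724, 0.1729, 0.104]
ee_rot: [0.006, 0.522, 0.853, 0.006]
contact_force: [-1.9, -0.6, 8.0]
width: -0.0001
```

```bash
python3 err.py 76 0 104;python3 - <<'E'
from rig import imaging
import cv2
d=imaging.get_image("scene"); a=d["image"][170:270,280:380]
cv2.imwrite(f"pics/s3.png",cv2.convertScaleAbs(cv2.resize(a[:,:,::-1],None,fx=6,fy=6,interpolation=cv2.INTER_CUBIC),alpha=1.6))
E
```

```text
t 5.0667 pos [0.4724 0.1729 0.104 ] disp mm [ 75.3  -2.2 104. ] F_d [0.3 2.  8. ] w -0.00013612510608013346
rot err tool [0.0159 0.0043 0.0058]
tool shift mm [ 0.7 -2.2 -0. ]
```

View pics/s3.png

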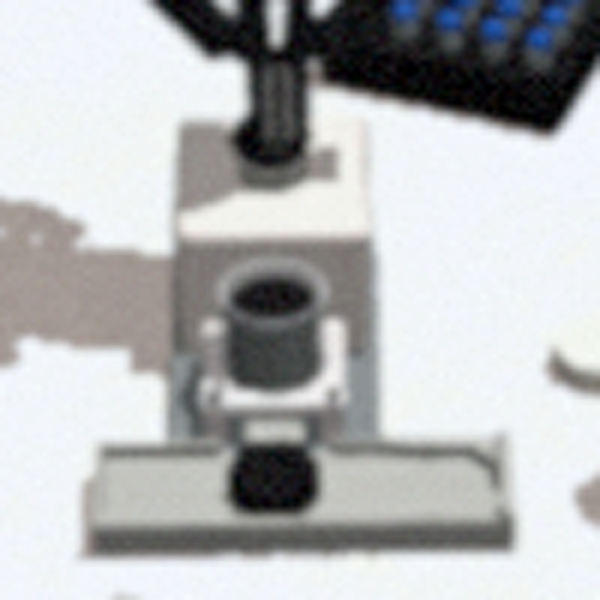

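The tool has stopped at z = 104 mm, the hard stop. The cap is on the tray at crop (272,480), with the blade behind it at (275,430). Now I release the plunger.

Emit:
apply_moves(
  moves=[0,0,0,-0.003,0,0,0,0,0,0,-0.004,0,0,0,0,0,0,-0.004,0,0,0,0,0,0,-0.004,0,0,0,0,0,0,-0.004,0,0,0,0,0,0,-0.004,0,0,0,0,0,0,-0.006,0,0,0,0,0,0,-0.01,0,0,0],
)

```text
clock: 5.78
position: [0.4708, 0.1725, 0.1443]
ee_rot: [0.005, 0.522, 0.853, 0.005]
contact_force: [0.1, 0.3, -0.2]
width: -0.0001
```

Emit:
apply_moves(
  moves=[0,0,0,-0.01,-0.002,0,0,0,0,0,-0.01,-0.002,0,0,0,0,0,-0.01,-0.002,0,0,0,-0.01,-0.003,-0.005,-0.002,0,0,0,-0.01,-0.003,0,-0.002,0,0,0,-0.01,-0.003,0,-0.002,0,0,0,-0.01,-0.003,0,0,0,0,0,0,0,0,0,0,0],
)

```text
clock: 6.45
position: [0.4793, 0.127, 0.1852]
ee_rot: [0.011, 0.521, 0.853, 0.011]
contact_force: [-0.0, 1.0, -0.1]
width: 0.0
```

```bash
python3 err.py -61 45 100;python3 - <<'E'
from rig import imaging
import cv2,numpy as np
for n in ["scene","wrist","top"]:
    d=imaging.get_image(n); np.savez(f"{n}4.npz",**d); cv2.imwrite(f"pics/{n}4.png",d["image"][:,:,::-1])
a=cv2.imread("pics/scene4.png")[160:280,280:400]
cv2.imwrite(f"pics/s4.png",cv2.convertScaleAbs(cv2.resize(a,None,fx=5,fy=5,interpolation=cv2.INTER_CUBIC),alpha=1.6))
E
```

```text
t 6.45 pos [0.4793 0.127  0.1852] disp mm [ 31.2  12.2 185.2] F_d [ 0.9 -0.4 -0.1] w 2.128883430292929e-05
rot err tool [0.0304 0.0064 0.0074]
tool shift mm [-91.4 -36.   84.7]
```

View pics/s4.png

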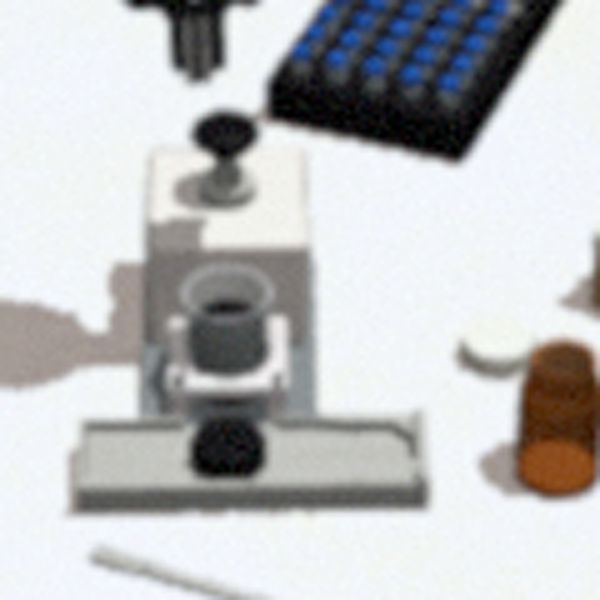

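View pics/wrist4.png

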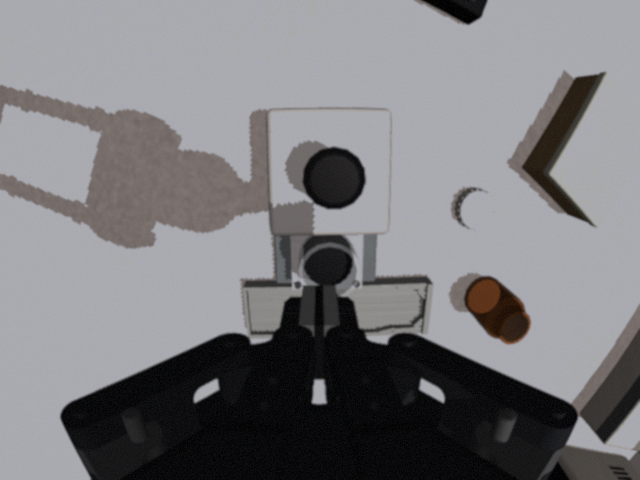

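```bash
python3 - <<'E'
import numpy as np
yaw=2.037; c,n=np.cos(yaw),np.sin(yaw); D=np.array([[c,-n,0],[n,c,0],[0,0,1]]);O=np.array([.5043,.1046,0])
S=np.load("scene4.npz")
def ray(u,v,z):
    w=S["R"].T@np.array([(u-S["cx"])/S["fx"],(v-S["cy"])/S["fy"],1]);C=-S["R"].T@S["t"];return (D.T@(C+w*(z-C[2])/w[2]-O)*1000).round(1)
f=lambda a,b,z:ray(a/5+280-.4,b/5+160-.4,z)
print("cap",f(228,447,.019),"left",f(190,447,.019),"right",f(266,447,.019))
print("tray front L/R top",f(78,487,.019),f(428,487,.022),"knob",f(225,133,.124))
E
```

```text
cap [-55.3  -0.4  19. ] left [-55.3  18.8  19. ] right [-55.4 -19.5  19. ]
tray front L/R top [-85.5  73.5  19. ] [-89.5 -99.8  22. ] knob [ 69.7   1.5 124. ]
```

Emit:
apply_moves(
  moves=[0,-0.018,-0.006,-0.002,0.005,0,0.001,0,-0.018,-0.006,0,0.005,0,0.001,0,-0.018,-0.006,0,0.005,0.001,0.001,0,-0.018,-0.005,0,0.005,0.001,0.001,0,-0.015,-0.005,0,0.004,0.001,0.001,0,0,0,0.01,0,0,0,0,0,0,0.01,0,0,0,0,0,0,0,0,0,0],
)

```text
clock: 7.27
position: [0.493, 0.0389, 0.1628]
ee_rot: [-0.001, 0.522, 0.853, 0.003]
contact_force: [-1.3, 0.0, -0.2]
width: -0.0002
```

```bash
python3 err.py -61 45 60
```

```text
t 7.2667 pos [0.493  0.0389 0.1628] disp mm [-53.7  39.6 162.8] F_d [ 0.6  1.2 -0.2] w -0.00022049356009160628
rot err tool [ 0.0034 -0.0044  0.0059]
tool shift mm [ -7.8  -5.8 102.8]
```

Emit:
apply_moves(
  moves=[0,-0.004,-0.003,0.015,0,0,0.002,0,-0.002,-0.002,0.015,0,0,0.002,0,0,0,0.015,0,0,0,0,0,0,0.015,0,0,0,0,0,0,0.015,0,0,0,0,0,0,0.012,0,0,0,0,0,0,0.006,0,0,0,0,0,0,0,0,0,0],
)

```text
clock: 7.93
position: [0.4892, 0.0394, 0.0644]
ee_rot: [-0.004, 0.522, 0.853, 0.004]
contact_force: [0.4, 0.3, 1.0]
width: -0.0002
```

```bash
python3 err.py -61 45 21;python3 - <<'E'
from rig import imaging
import cv2,numpy as np
for n in ["scene","wrist"]:
    d=imaging.get_image(n); np.savez(f"{n}5.npz",**d); cv2.imwrite(f"pics/{n}5.png",d["image"][:,:,::-1])
a=cv2.imread("pics/scene5.png")[160:280,260:380]
cv2.imwrite(f"pics/s5.png",cv2.convertScaleAbs(cv2.resize(a,None,fx=5,fy=5,interpolation=cv2.INTER_CUBIC),alpha=1.6))
E
```

```text
t 7.9333 pos [0.4892 0.0394 0.0644] disp mm [-51.4  42.8  64.4] F_d [ 0.1 -0.5  1. ] w -0.0002099632823002564
rot err tool [ 0.003  -0.0108  0.0061]
tool shift mm [-10.   -2.4  43.2]
```

View pics/s5.png

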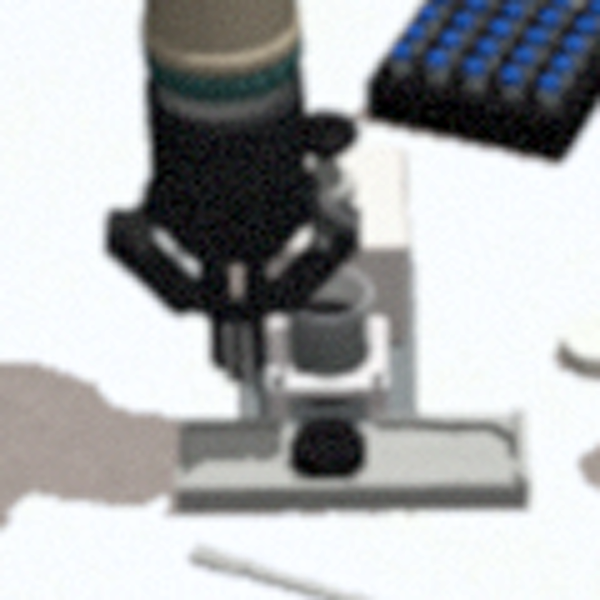

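View pics/wrist5.png

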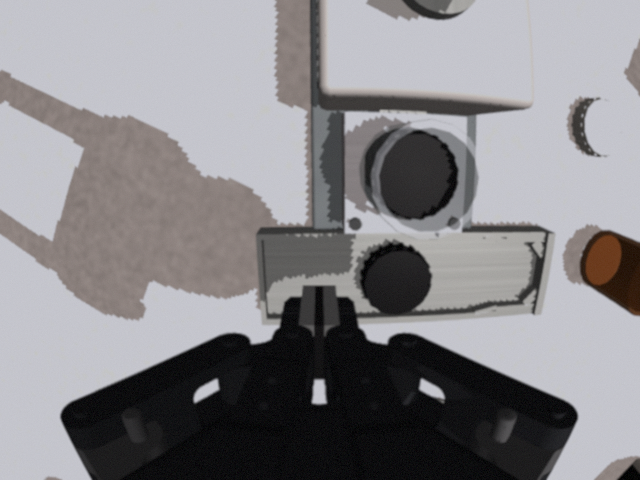

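```bash
python3 - <<'E'
import numpy as np
W=np.load("wrist5.npz");yaw=2.037; c,n=np.cos(yaw),np.sin(yaw); D=np.array([[c,-n,0],[n,c,0],[0,0,1]]);O=np.array([.5043,.1046,0])
print(D.T@(-W["R"].T@W["t"]-O))
from wr import *
f=lambda u,v,z:(D.T@(wray(W,u,v,z)-O)*1000).round(1)
print("cap",f(396,278,.026),"mag",f(417,175,.054),"wall back",f(258,230,.019),f(553,232,.022),"front",f(262,323,.019),f(540,313,.022))
E
```

```text
[0.01768997 0.04296443 0.20887194]
cap [-53.8   0.4  26. ] mag [ 3.8  0.3 54. ] wall back [-29.4  74.1  19. ] [-28.4 -99.1  22. ] front [-84.8  74.4  19. ] [ -82.3 -101.2   22. ]
```

Emit:
apply_moves(
  moves=[0,-0.005,-0.001,0.004,0,-0.003,0.002,0,-0.004,-0.001,0.006,0,-0.003,0.002,0,0,0,0.006,0,-0.003,0,0,0,0,0.006,0,-0.002,0,0,0,0,0.004,0,0,0,0,0,0,0,0,0,0,0,0,0,0,0,0,0,0,0,0,0,0,0,0],
)

```text
clock: 8.7
position: [0.4954, 0.0293, 0.0395]
ee_rot: [0.005, 0.524, 0.852, 0.003]
contact_force: [0.9, -0.1, 0.7]
width: 0.0002
```

```bash
python3 err.py -61 45 21
```

```text
t 8.7 pos [0.4954 0.0293 0.0395] disp mm [-63.3  41.8  39.5] F_d [-0.5 -0.8  0.7] w 0.00017753987816933455
rot err tool [0.0104 0.0058 0.0014]
tool shift mm [ 2.4 -3.4 18.5]
```

Emit:
apply_moves(
  moves=[0,0.001,-0.001,0.004,0.004,0,0,0,0.001,-0.001,0.004,0.003,0,0,0,0,0,0.004,0,0,0,0,0,0,0.002,0,0,0,0,0,0,0.001,0,0,0,0,0,0,0,0,0,0,0,0,0,0,0,0,0,0,0,0,0,0,0,0],
)

```text
clock: 9.37
position: [0.4928, 0.0305, 0.0231]
ee_rot: [0.003, 0.524, 0.852, -0.0]
contact_force: [-0.5, -0.6, -0.5]
width: -0.0002
```

```bash
python3 err.py -61 40 20
```

```text
t 9.3667 pos [0.4928 0.0305 0.0231] disp mm [-61.1  43.6  23.1] F_d [-0.3  0.7 -0.5] w -0.00023145319124810067
rot err tool [0.0031 0.006  0.0017]
tool shift mm [0.1 3.6 3.1]
```

Emit:
apply_moves(
  moves=[0,0,0,0.002,0,0.003,0,0,0,0,0.002,0,0,0,0,0,0.002,0,0,0,0,0,0,0.002,0,0,0,0,0,0,0.002,0,0,0,0,0,0,0.001,0,0,0,0,0,0,0,0,0,0,0,0,0,0,0,0,0,0],
)

```text
clock: 10.03
position: [0.5007, 0.0339, 0.0192]
ee_rot: [0.003, 0.524, 0.852, 0.001]
contact_force: [-0.4, -0.0, -0.6]
width: -0.0
```

```bash
python3 err.py -61 30 18.5;python3 - <<'E'
from rig import imaging
import cv2,numpy as np
for n in ["scene","wrist"]:
    d=imaging.get_image(n); cv2.imwrite(f"pics/{n}6.png",d["image"][:,:,::-1])
a=cv2.imread("pics/scene6.png")[190:270,270:380]
cv2.imwrite(f"pics/s6.png",cv2.convertScaleAbs(cv2.resize(a,None,fx=7,fy=7,interpolation=cv2.INTER_CUBIC),alpha=1.8))
a=cv2.imread("pics/wrist6.png")[180:360,220:620]
cv2.imwrite(f"pics/w6.png",cv2.convertScaleAbs(cv2.resize(a,None,fx=2,fy=2,interpolation=cv2.INTER_CUBIC),alpha=1.5))
E
```

```text
t 10.0333 pos [0.5007 0.0339 0.0192] disp mm [-61.6  35.   19.2] F_d [ 0.2  0.3 -0.6] w -2.0135696177037133e-05
rot err tool [0.0047 0.0036 0.0016]
tool shift mm [0.6 5.  0.7]
```

View pics/s6.png

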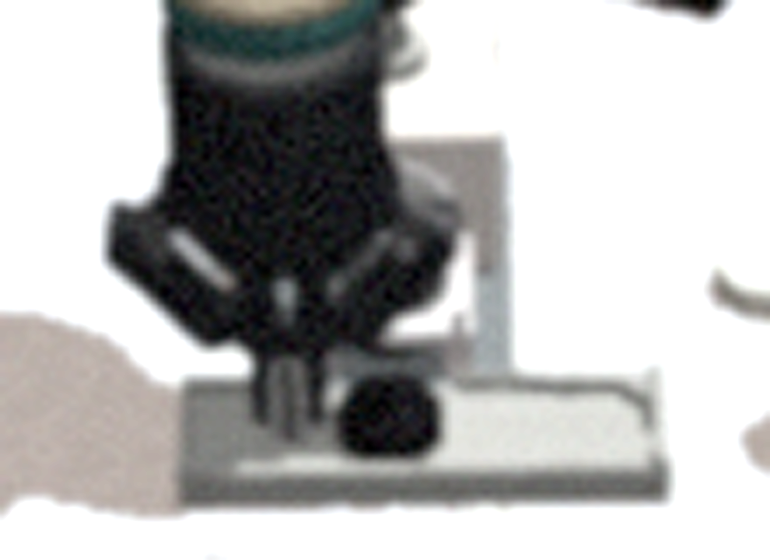

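View pics/w6.png

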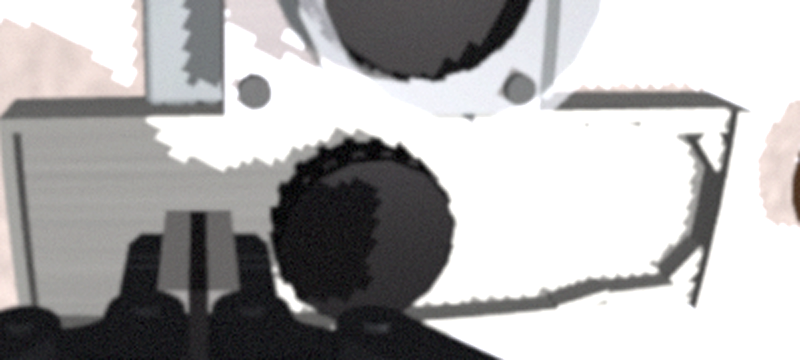

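Emit:
apply_moves(
  moves=[0,0,0.003,0.0005,0,0.001,0,0,0,0.004,0,0.001,0,0,0,0,0.005,0,0.001,0,0,0,0,0.005,0,0.001,0,0,0,0,0.005,0,0,0,0,0,0,0.005,0,0,0,0,0,0,0.005,0,0,0,0,0,0,0.003,0,0,0,0],
)

```text
clock: 10.8
position: [0.5349, 0.0512, 0.0187]
ee_rot: [0.001, 0.524, 0.852, 0.0]
contact_force: [0.4, -0.5, 0.4]
width: -0.0002
```

```bash
python3 err.py -61 -46 19;cat > snap.py <<'E'
import sys
from rig import imaging
import cv2,numpy as np
k=sys.argv[1]
for n in ["scene","wrist"]:
    d=imaging.get_image(n); np.savez(f"{n}{k}.npz",**d); cv2.imwrite(f"pics/{n}{k}.png",d["image"][:,:,::-1])
a=cv2.imread(f"pics/scene{k}.png")[190:270,270:380]
a=cv2.convertScaleAbs(cv2.resize(a,None,fx=6,fy=6,interpolation=cv2.INTER_CUBIC),alpha=1.5)[:330]
b=cv2.imread(f"pics/wrist{k}.png")[200:335,220:550]
b=cv2.convertScaleAbs(cv2.resize(b,None,fx=2,fy=2,interpolation=cv2.INTER_CUBIC),alpha=1.2)
cv2.imwrite(f"pics/m{k}.png",np.vstack([a[:,:660],b]))
E
python3 snap.py 7
```

```text
t 10.8 pos [0.5349 0.0512 0.0187] disp mm [-61.4  -3.4  18.7] F_d [-0.6 -0.1  0.4] w -0.00022934009600795942
rot err tool [0.0015 0.0024 0.0012]
tool shift mm [ 0.4 42.6 -0.2]
```

View pics/m7.png

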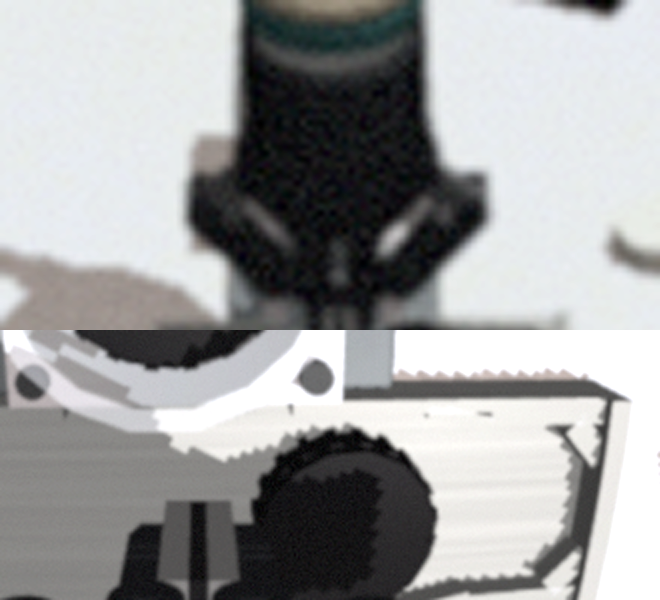

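Emit:
apply_moves(
  moves=[0,0,0.003,0,0,0,0,0,0,0.004,0,0,0,0,0,0,0.004,0,0,0,0,0,0,0.004,0,0,0,0,0,0,0.004,0,0,0,0,0,0,0.004,0,0,0,0,0,0,0.003,0,0,0,0,0,0,0.002,0,0,0,0],
)

```text
clock: 11.57
position: [0.5611, 0.0648, 0.0185]
ee_rot: [0.001, 0.524, 0.852, -0.0]
contact_force: [0.4, -0.3, -0.5]
width: -0.0004
```

```bash
sed -i 's/a\[:,:660\]/a/;s/\[:330\]/[150:480]/' snap.py; python3 err.py -61 -46 19;python3 snap.py 8
```

```text
t 11.5667 pos [0.5611 0.0648 0.0185] disp mm [-61.1 -32.9  18.5] F_d [-0.5 -0.2 -0.5] w -0.00037078970247518344
rot err tool [-0.0001  0.0018  0.001 ]
tool shift mm [ 0.  13.1 -0.5]
```

View pics/m8.png

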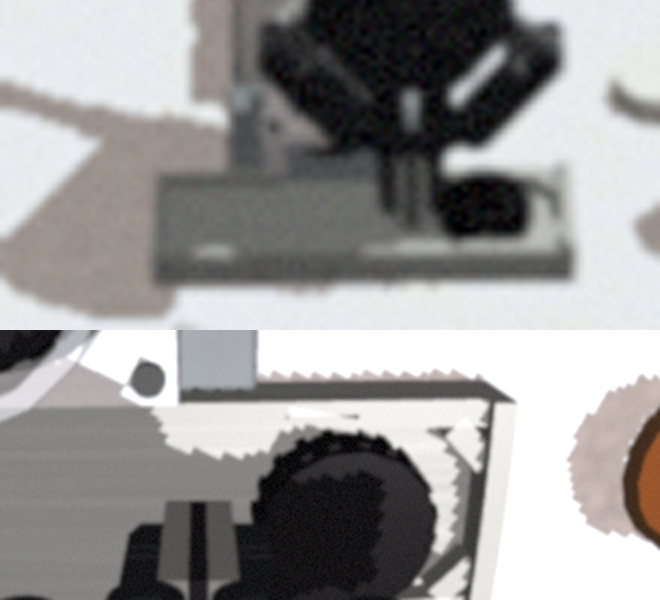

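Pushing is clean. There are about 10 mm left, so I'll go slowly and watch the force.

Emit:
apply_moves(
  moves=[0,0,0.002,0,0,0,0,0,0,0.002,0,0,0,0,0,0,0.0015,0,0,0,0,0,0,0.0015,0,0,0,0,0,0,0.001,0,0,0,0,0,0,0.001,0,0,0,0,0,0,0,0,0,0,0,0,0,0,0,0,0,0],
)

```text
clock: 12.33
position: [0.5692, 0.0691, 0.0184]
ee_rot: [0.0, 0.524, 0.852, -0.001]
contact_force: [0.6, -0.4, -0.3]
width: 0.0001
```

```bash
python3 err.py -61 -46 19;python3 snap.py 9
```

```text
t 12.3333 pos [0.5692 0.0691 0.0184] disp mm [-60.9 -42.   18.4] F_d [-0.6 -0.4 -0.3] w 5.35775914106135e-05
rot err tool [-0.001   0.0014  0.001 ]
tool shift mm [-0.1  4.  -0.6]
```

View pics/m9.png

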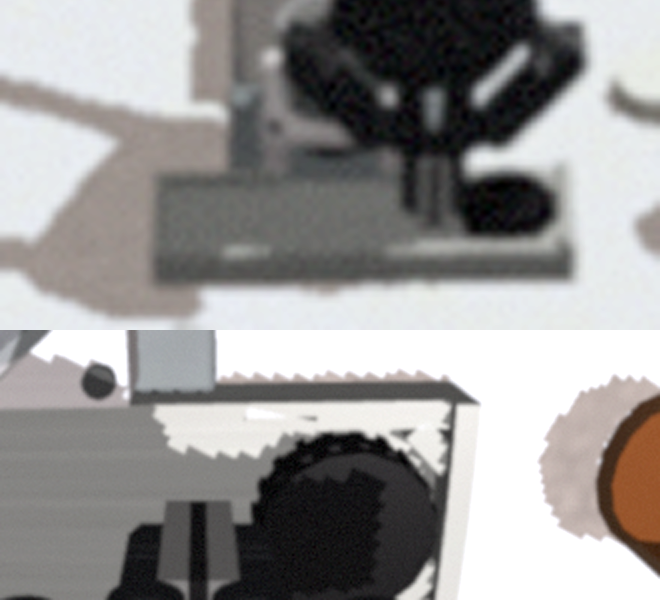

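Emit:
apply_moves(
  moves=[0,0,0.001,0,0,0,0,0,0,0.001,0,0,0,0,0,0,0.001,0,0,0,0,0,0,0.001,0,0,0,0,0,0,0.0005,0,0,0,0,0,0,0.0005,0,0,0,0,0,0,0,0,0,0,0,0,0,0,0,0,0,0],
)

```text
clock: 13.1
position: [0.5717, 0.0707, 0.0183]
ee_rot: [-0.001, 0.524, 0.852, -0.003]
contact_force: [-1.1, 0.3, 0.7]
width: 0.0002
```

```bash
python3 err.py -61 -46 19;python3 snap.py 10
```

```text
t 13.1 pos [0.5717 0.0707 0.0183] disp mm [-60.6 -45.   18.3] F_d [0.7 0.9 0.7] w 0.00019209481224759988
rot err tool [-0.0057  0.0007  0.0015]
tool shift mm [-0.4  1.  -0.7]
```

View pics/m10.png

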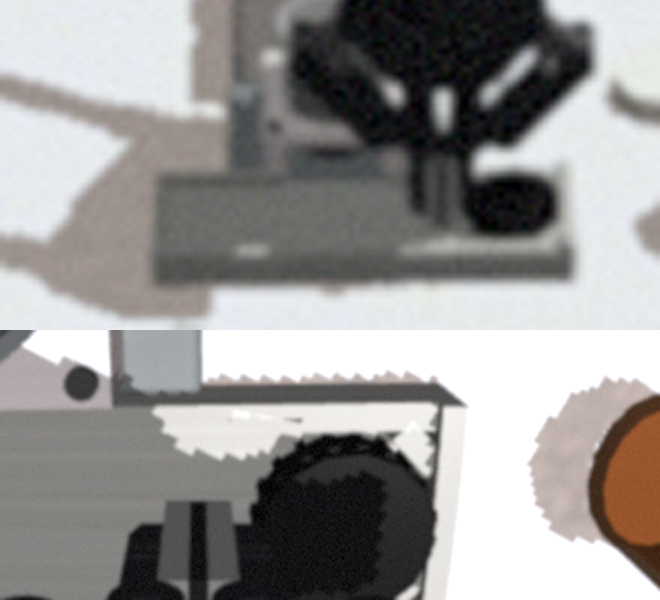

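Emit:
apply_moves(
  moves=[0,0,0.001,0,0,0,0,0,0,0.001,0,0,0,0,0,0,0.001,0,0,0,0,0,0,0.001,0,0,0,0,0,0,0.001,0,0,0,0,0,0,0.001,0,0,0,0,0,0,0.001,0,0,0,0,0,0,0.001,0,0,0,0],
)

```text
clock: 13.87
position: [0.5719, 0.0711, 0.0182]
ee_rot: [-0.006, 0.523, 0.852, -0.009]
contact_force: [-3.9, -3.4, 4.4]
width: -0.0002
```

```bash
python3 err.py -61 -46 19
```

```text
t 13.8667 pos [0.5719 0.0711 0.0182] disp mm [-60.3 -45.3  18.2] F_d [-1.3  5.   4.4] w -0.00016981867619552272
rot err tool [-0.0221 -0.0005  0.0043]
tool shift mm [-0.7  0.6 -0.8]
```

The tool stopped with 5 N of reaction, so the cap is against the stop. Backing off along the tray before lifting.

Emit:
apply_moves(
  moves=[0,0,-0.002,0,0,0,0,0,0,-0.003,0,0.003,0,0,0,0,-0.005,0,0.003,0,0,0,0,-0.005,-0.001,0.003,0,0,0,0,-0.005,-0.002,0.003,0,0,0,0,0,-0.006,0.003,0,0,0,0,0,-0.015,0,0,0,0,0,0,-0.02,0,0,0],
)

```text
clock: 14.53
position: [0.5544, 0.0636, 0.061]
ee_rot: [-0.011, 0.524, 0.852, -0.015]
contact_force: [-1.3, -0.6, 0.0]
width: -0.0001
```

Emit:
apply_moves(
  moves=[0,0,0,-0.02,0,0,0,0,0,0,-0.025,0,0,0,0,0,0,-0.025,0,0,0,0,0,-0.01,-0.025,0,0,0,0,0,-0.01,-0.025,0,0,0,0,0,-0.01,-0.02,0,0,0,0,0,0,-0.01,0,0,0,0,0,0,0,0,0,0],
)

```text
clock: 15.2
position: [0.5345, 0.0522, 0.2276]
ee_rot: [-0.006, 0.524, 0.852, -0.011]
contact_force: [0.5, -0.3, 0.3]
width: 0.0001
```

```bash
python3 err.py -61 0 200; python3 - <<'E'
from rig import imaging
import cv2,numpy as np
for n in ["scene","wrist"]:
    d=imaging.get_image(n); np.savez(f"{n}11.npz",**d); cv2.imwrite(f"pics/{n}11.png",d["image"][:,:,::-1])
a=cv2.imread(f"pics/scene11.png")[170:270,270:400]
cv2.imwrite("pics/s11.png",cv2.convertScaleAbs(cv2.resize(a,None,fx=6,fy=6,interpolation=cv2.INTER_CUBIC),alpha=1.5))
E
```

```text
t 15.2 pos [0.5345 0.0522 0.2276] disp mm [-60.4  -3.4 227.6] F_d [-0.5 -0.3  0.3] w 0.0001471881500114114
rot err tool [-0.0239  0.0015  0.0016]
tool shift mm [-0.6 -2.8 27.7]
```

View pics/s11.png

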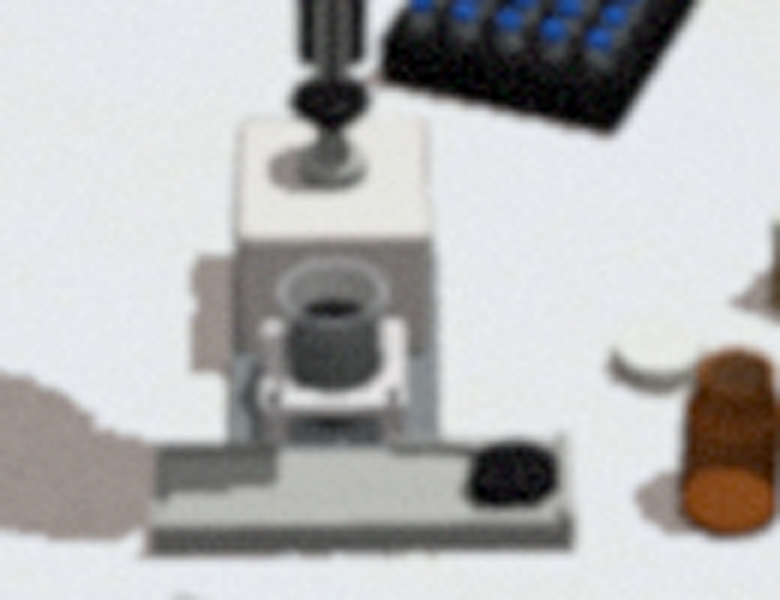

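View pics/wrist11.png

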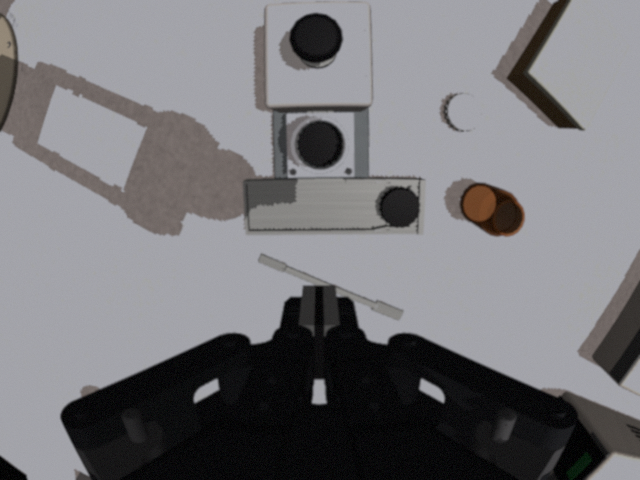

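```bash
python3 - <<'E'
import numpy as np
yaw=2.037; c,n=np.cos(yaw),np.sin(yaw); D=np.array([[c,-n,0],[n,c,0],[0,0,1]]);O=np.array([.5043,.1046,0])
S=np.load("scene11.npz");W=np.load("wrist11.npz")
from wr import wray
def ray(u,v,z):
    w=S["R"].T@np.array([(u-S["cx"])/S["fx"],(v-S["cy"])/S["fy"],1]);C=-S["R"].T@S["t"];return (D.T@(C+w*(z-C[2])/w[2]-O)*1000).round(1)
print("scene cap",ray(513/6+269.6,476/6+169.6,.019),"stop end",ray(572/6+269.6,515/6+169.6,.022))
f=lambda u,v,z:(D.T@(wray(W,u,v,z)-O)*1000).round(1)
print("wrist cap",f(399,206,.026),"ends",f(247,205,.019),f(423,205,.022),"mag",f(320,143,.054),"knob",f(316,38,.124))
from rig import workorder
print(workorder.sign_off())
E
```

```text
scene cap [-55.4 -75.6  19. ] stop end [-83.6 -99.3  22. ]
wrist cap [-54.4 -75.1  26. ] ends [-55.6  71.5  19. ] [-53.6 -99.8  22. ] mag [ 4.4 -0.4 54. ] knob [ 76.8   0.8 124. ]
the job is handed in; nothing more can be done
None
```

I pressed the plunger once to its hard stop and let it come back up. Then I pushed the single dispensed cap along the tray with the closed fingers until it rested against the stop, backed off and raised the arm clear. I handed the job in at about 15 s; sign-off gives no verdict.

**Last checks:**
- **Plunger stroke:** the fingertip stopped at z = 104.0 mm with 8 N of reaction. The knob shows as up again in the last pictures.
- **Cap against the stop:** the push ended with the tool held at y about -45 mm and 5 N of reaction.
- **Cap position:** it lies flat in the nest, at y = -75.6 mm by the scene camera and -75.1 mm by the wrist camera; the target is -75.
- **Other caps and bystanders:** three caps still appear to be in the magazine and nothing near the dispenser looks moved. I checked both by eye only, and the beaker, closed jar and solvent bottle were outside the last close-up.

**What disagreed:** both cameras put the cap's x at about -55 mm where the nest is at -60.5. They put other parts about 4–6 mm off in x too: the wrist view put the magazine at +4, and an earlier scene view put the knob 5 mm off. I took this as calibration bias, since the nest walls fix the cap's x.

**One slip:** one early move was sent in mm instead of m. The row limit clipped it, it went in the intended direction through free space, and it touched nothing.

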